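Grade marbles through the cap of a tipping drum

ROBOT

A 7-joint arm with a two-finger parallel gripper is mounted at the origin on the work surface. World frame = base frame: x ahead of the robot, y to its left, z up, the work surface at z = 0. Lengths are in m, angles in rad, forces in N, time in s.
With the tool pointing down it reaches from about 0.425 to 0.875 m from the base axis. Payload 4.7 kg.
Tool frame: the origin (TCP) lies on the centre line of the jaws, within the pads' length; the fingertips stand 22 mm ahead of it and the grasp point (between the pads) lies 3 mm ahead of it; z points along the fingers, y is the direction in which the jaws open and shut (so a half turn about z gives the same grasp; the last joint's range is limited). The gripper opens to 87 mm and grips with 3 to 60 N. Pads are 19 mm wide; open, the fingers measure 117 mm over their backs; the gripper's body (75 mm by 190 mm) begins 51 mm behind the grasp point.
Start: joints at [-1.324, 0.321, -0.07, 1.45, 0.023, 1.371, -0.057], TCP at [0.15, 0.632, 0.245] pointing down, gripper open.
Joint ranges: [-2.86, 2.86], [-0.3, 2.09], [-1.38, 1.24], [0.06, 2.45], [-1.56, 4.7], [0.09, 2.05], [-2.69, 2.69]. Speed limits (rad/s): [2.57, 2.57, 3.14, 3.14, 3.14, 3.14, 3.14].

INTERFACE

Orientations are given as a rotation vector (axis times angle).
In Python, from bench import ctrl, imaging, close_job, finder gives the robot as it stands. The module is installed in compiled form; this text tells all that it offers.
- The arm moves only by the shell command python3 -m jog 'ROWS' [FORCE]. ROWS is JSON, a list that holds one entry, the list of rows, each a list of 7 numbers: the shift along the tool's x, y, z in cm, then the turn, a rotation vector about the tool's x, y, z in degrees, then the finger opening in cm, from 0 to 8.7. In form: [[[dx, dy, dz, ax, ay, az, claw], ...]]. A call has 1 to 12 rows; each row shifts and turns the commanded pose from where the row before left it, along the tool's axes as they then stand; what a row does not reach is not made up. A row lasts 1/10 s, in which the tool goes at most 50 mm and 8.59 degrees, less where a joint would pass 70% of its speed; a pose out of reach is approached as far as the arm can. A call is refused whole if a number of a shift passes 5 or a number of a turn 8.59, either way. A call with a gripper value outside its range is refused whole. The fingers move at their own pace and stop on an object; FORCE is the grip in N (left out, the last holds). Time passes only in rows, so rows that do not move let the fingers close. It gives the time, the measured TCP pose, the force and the opening at its end, in the units of the state.
- ctrl.get_state(): the state, without advancing time (a new reading comes with each control period).
- imaging.get_image(name): name is "scene" or "top" or "wrist"; returns a dict with "frame" (384x512x3 uint8, red, green, blue), "intrinsics" (3x3 intrinsics, pixels), "pose" (4x4, takes a point from camera to world coordinates). Camera axes: x right, y down, z forward; pixel columns grow to the right and rows downward; lengths in m; the calibration is good to about 2 mm. A picture is of the moment at which its call begins. There is no depth.
- close_job(): hands the job in, once; it reports no verdict.
Trained networks look in the newest picture that a camera, given by its name, has taken for a name from the list of things; names that differ only in an ending like _2 or _b are one class to them, and where a whole thing is asked for, a point or a joint stands for the part that bears it (a point fixed in the world has none). Each returns a list of dicts, best first, with "conf" (0 to 1); they miss things now and then, are a little off and sometimes report something else, mostly with a low value. They report only what shows in the picture. A call takes as long as a camera call.
- finder.trace(label, camera): "region" (384x512 bool, what is visible of it) and "point" ([row, column] as shares, 0 to 1, of the picture: columns of its width, rows of its height, amid what is visible of it).
- finder.spot_point(label, camera): "point" ([row, column] as shares, 0 to 1, of the picture: columns of its width, rows of its height: a listed point, or the origin of a listed thing).
The state is a dict: "time": time; "joint_positions": joint angles; "qd": joint speeds; "joint_torque": joint torques, N m; "position": TCP position; "tool_rot": TCP orientation; "ft_force": force on the tool from outside, world axes, zero at the start; "torque": the same for the moment, N m; "grip_width": opening from 0.0 (shut) to 1.0 (fully open).
Only numpy, scipy, OpenCV 4.12 (cv2) and the standard library are available. Lean on these libraries where they do the work, as an engineer would, in place of code of your own. Each camera call takes 0.05 s, during which the arm holds its last target. There are 200 camera calls.

TASK

Sort the glass marbles in the tipping drum: push the post on its cap round until the middle one of the three slots (the one that lets the small marbles through but holds back the large one) sits squarely at the outlet, the low side of the cap over the tray, before you tip anything. Then press the lever down gently to tip the drum, rocking it if they jam, until all four small marbles lie in the tray; the large one must stay in the drum. Finally let the drum come back to rest and leave the other things on the bench where they are.

Things in the scene. Friction and masses are not known exactly. Their poses are not given: they have to be found in the camera images.
- stand: the marble grader's stand, fixed to the bench; it carries tray, drum and cap. Origin on the bench under the drum's pivot, z up, x along the pivot axis (away from the robot at yaw 0); outlet and tray lie to -y. Side posts at x = -87 and +87 mm (8 mm thick, 157 mm high). The gripper must not press on the grader (stand, drum, lever, cap) with more than 45 N.
- tray (a point): centre of the floor of the open steel catch tray, part of the stand: 190 mm along the stand's x, 210 mm along its y, centred at y = -125 mm of the stand; floor 19 mm and rim 48 mm above the bench
- pivot (a point): centre of the drum, on its pivot axis, 140 mm above the bench. The drum is a clear six-sided tube, 116 mm inside across flats (one flat to the outlet side), 100 mm long inside, shut below by a plate and above by the cap. z: its axis towards the cap; x along the stand's x. It tips with the drum.
- drum (a joint): tipping angle of the drum (rad) about the stand's x axis: 0 at rest, 1.4 at its stop. At rest its axis leans 30 degrees from vertical towards the tray (-y of the stand); at the stop it points 20 degrees below level and marbles roll to the outlet. A spring returns it when the lever is let go: 0.5 N m at 0, 0.8 N m at the stop. Marbles may jam in the slot; rocking the drum frees them.
- lever (a point): middle of the press bar of the drum's lever: steel, 12 mm thick, 65 mm long along the stand's x, at x = -140 mm of the stand, 120 mm from the pivot axis. At rest 35 degrees above level on the tray side (y = -98, z = 209 mm of the stand); it swings down with the drum to 45 degrees below level (y = -85, z = 55 mm). Press it from above with shut fingers; nothing lies under it.
- cap_centre (a point): centre of the cap's outer face; z out of the face, x along the stand's x, y up the cap's slope; tips with the drum, does not turn with the cap. At rest y = -27, z = 187 mm of the stand. The cap, a round aluminium plate 148 mm across, 4 mm thick, turns on this z axis either way without end or detents against 0.08 N m friction (1.2 N at the post). Three slots 120 degrees apart, blank between.
- outlet (a point): point of the drum's mouth on the cap's outer face, 45.5 mm from cap_centre towards its low side (-y of cap_centre), where marbles come out when the drum is tipped; tips with the drum, does not turn with the cap
- middle_slot (a point): centre of the middle slot of the cap: 25 mm high radially, 67 mm wide, outer edge 58 mm from the cap's centre, this point 45.5 mm from it; passes small marbles only. Turns with the cap; at the outlet when this point meets outlet.
- wide_slot (a point): centre of the wide slot of the cap: 40 mm radially by 60 mm, this point 38 mm from the cap's centre; passes every marble; turns with the cap
- narrow_slot (a point): centre of the narrow slot of the cap: 12 mm radially by 67 mm, this point 52 mm from the cap's centre; passes nothing; turns with the cap
- post (a point): centre of the top of the turning post: round steel, 12 mm thick, standing 26 mm up from the cap's face, 66 mm from its centre, diametrically opposite the middle slot; turns with the cap. With the middle slot at the outlet it stands at the high side (+y of cap_centre).
- small1: small amber glass marble, 18 mm across, loose in the drum at the start; origin at its centre
- small2: small amber glass marble, 18 mm across, loose in the drum at the start; origin at its centre
- small3: small amber glass marble, 18 mm across, loose in the drum at the start; origin at its centre
- small4: small amber glass marble, 18 mm across, loose in the drum at the start; origin at its centre
- large: the large amber glass marble, 32 mm across, loose in the drum at the start; origin at its centre
- pot: closed clear jar with steel lid, 52 mm across, 60 mm high, on the bench behind the drum; origin at its underside; leave alone
- tweezers: steel tweezers, 140 mm long along its x, 10 mm high, lying on the bench on the robot's side of the grader; leave alone
- paddle: shaping paddle with a wooden handle 22 mm thick towards -x and a dark plate 80 by 60 mm, 220 mm long in all, lying across the end of the tray on the bench; leave alone
- bowl: steel bowl, 140 mm across, 55 mm high, left on the bench; origin at its underside; leave alone
- flask: green glass bottle with black cap, 64 mm across, 170 mm high; origin at its underside; leave alone
- reamer: hand reamer like a screwdriver, lying on the bench to the left of the robot; leave alone

How it is judged:
By the outcome, as a careful person would: the job done as asked, in the order asked, and still so for the second after the job is handed in, with the robot touching nothing.
It also fails if it takes over 58 s, if anything falls off the work surface, if the arm or the gripper's body presses on something with over 40 N, if the wrist force passes 120 N, or if a joint passes its speed limit or range.

## Working session

There is one attempt and no reset: what is moved stays moved. The work goes in short steps, Python scripts to look and compute and a shell command to move; the robot and the scene stay as the last step left them, time stands still between calls to the robot, and variables do not carry over. Pictures are saved under pics/ and viewed, about 8 in all and at most 12, crops included, and the job is handed in when it is done.

```bash
mkdir -p pics; cat > h.py <<'E'
import numpy as np, cv2, sys
from bench import ctrl, imaging, finder
from scipy.spatial.transform import Rotation as R
def cam(n):
    d=imaging.get_image(n); return d
def ray(d,p):
    K=np.array(d["intrinsics"]);T=np.array(d["pose"])
    u=p[1]*512;v=p[0]*384
    r=T[:3,:3]@np.linalg.inv(K)@[u,v,1]; return T[:3,3],r/np.linalg.norm(r)
def tri(rs):
    A=0;b=0
    for o,r in rs:
        P=np.eye(3)-np.outer(r,r);A=A+P;b=b+P@o
    x=np.linalg.solve(A,b); e=[np.linalg.norm((np.eye(3)-np.outer(r,r))@(x-o)) for o,r in rs]
    return x,max(e)
def atz(o,r,z): return o+r*(z-o[2])/r[2]
def proj(d,X):
    K=np.array(d["intrinsics"]);T=np.array(d["pose"])
    c=T[:3,:3].T@(np.asarray(X)-T[:3,3]);p=K@c;return p[:2]/p[2]
E
python3 - <<'E'
from h import *
s=ctrl.get_state();print({k:np.round(v,3) for k,v in s.items() if k in("time","position","tool_rot","ft_force")})
D={c:cam(c) for c in("scene","top","wrist")}
cv2.imwrite("pics/a.png",np.vstack([D[c]["frame"][...,::-1] for c in("scene","top")])[:, :])
for c in("scene","top"): cv2.imwrite(f"pics/{c}0.png",cv2.resize(D[c]["frame"][...,::-1],(800,600),interpolation=3))
for n in["stand","tray","pivot","lever","cap_centre","outlet","middle_slot","wide_slot","narrow_slot","post","pot","tweezers","paddle","bowl","flask","reamer"]:
    rs=[];o=[]
    for c in("scene","top"):
        f=finder.spot_point(n,c)
        if f: rs.append(ray(D[c],f[0]["point"]));o.append((c,round(f[0]["conf"],2),np.round(np.array(f[0]["point"])*[600,800]).astype(int).tolist()))
    if len(rs)==2:x,e=tri(rs);print(n,np.round(x,4),"err",round(e,4),o)
    else:print(n,o,[np.round(atz(*r,0),3) for r in rs])
E
```

```text
{'time': np.float64(0.0), 'position': array([0.15 , 0.632, 0.243]), 'tool_rot': array([-3.65e-01, -3.12e+00,  3.00e-03]), 'ft_force': array([ 0.482, -0.201, -0.23 ])}
stand [ 0.6364  0.0933 -0.0321] err 0.0033 [('scene', 0.59, [403, 364]), ('top', 0.61, [255, 395])]
tray [ 0.6102 -0.0182  0.0297] err 0.0032 [('scene', 0.55, [364, 319]), ('top', 0.96, [261, 459])]
pivot [0.6303 0.0976 0.1083] err 0.0087 [('scene', 0.94, [372, 371]), ('top', 0.91, [240, 400])]
lever [0.4758 0.0175 0.1975] err 0.0 [('scene', 0.89, [271, 353]), ('top', 0.72, [328, 448])]
cap_centre [0.6315 0.0695 0.1613] err 0.0007 [('scene', 0.64, [356, 352]), ('top', 0.9, [234, 412])]
outlet [0.6234 0.0378 0.1644] err 0.0012 [('scene', 0.78, [346, 338]), ('top', 0.88, [238, 432])]
middle_slot [0.5791 0.0786 0.1638] err 0.0001 [('scene', 0.69, [333, 366]), ('top', 0.93, [265, 407])]
wide_slot [0.6366 0.0472 0.161 ] err 0.0029 [('scene', 0.73, [354, 338]), ('top', 0.64, [231, 424])]
narrow_slot [0.6556 0.1102 0.1996] err 0.0057 [('scene', 0.88, [364, 371]), ('top', 0.98, [212, 390])]
post [0.6874 0.0452 0.2016] err 0.0034 [('scene', 0.68, [368, 329]), ('top', 0.75, [192, 430])]
pot [0.7128 0.2528 0.0111] err 0.0056 [('scene', 0.68, [453, 427]), ('top', 0.68, [211, 309])]
tweezers [ 0.4737  0.1713 -0.0075] err 0.0022 [('scene', 0.72, [343, 424]), ('top', 0.56, [338, 354])]
paddle [ 5.667e-01 -1.932e-01  1.000e-04] err 0.0076 [('scene', 0.57, [330, 254]), ('top', 0.61, [287, 553])]
bowl [0.5385 0.1808 0.3076] err 0.1886 [('scene', 0.65, [347, 334]), ('top', 0.91, [381, 232])]
flask [ 0.6299  0.4103 -0.0036] err 0.0019 [('scene', 0.92, [442, 517]), ('top', 0.57, [256, 228])]
reamer [ 0.3274  0.3603 -0.0121] err 0.0012 [('scene', 0.66, [312, 526]), ('top', 0.55, [418, 251])]
```

View pics/scene0.png

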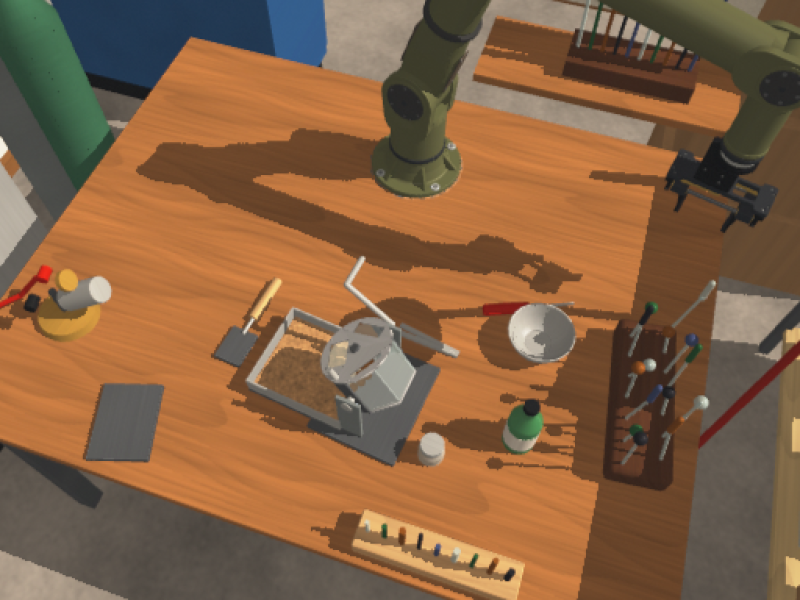

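View pics/top0.png

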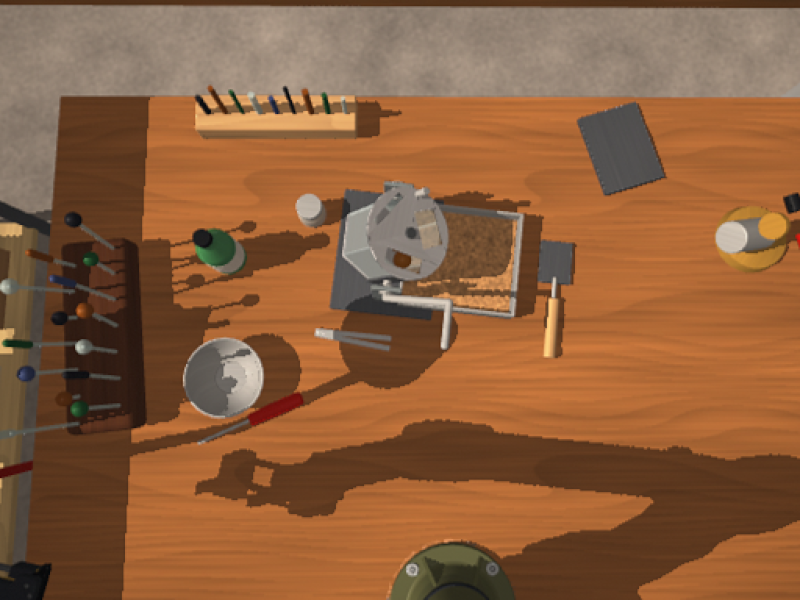

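The scene shows the grader near (370,365) px, with the reamer and bowl to the robot's left and the paddle beyond the tray end. In the top view the lever bar is at (446,325), the post at about (422,193), and the cap's low side faces +column, over the tray. I'll fit the stand pose and cap angle by reprojection.

```bash
cat >> h.py <<'E'
from scipy.optimize import least_squares
def model(q,th=0.):
    X,Y,psi,phi=q  # phi: angle of post from +y of cap, about cap z
    a=np.radians(30)+th
    z=np.array([0,-np.sin(a),np.cos(a)]);y=np.array([0,np.cos(a),np.sin(a)]);x=np.array([1.,0,0])
    P=np.array([0,0,.14]);cc=P+.054*z
    d=lambda f,r:cc+r*(-np.sin(f)*x+np.cos(f)*y)
    l=np.radians(35)-th
    s={"tray":[0,-.125,.019],"pivot":P,"lever":[-.14,-.12*np.cos(l),.14+.12*np.sin(l)],"cap_centre":cc,"outlet":d(np.pi,.0455),
       "middle_slot":d(phi+np.pi,.0455),"post":d(phi,.066)+.026*z,"wsA":d(phi+np.pi/3,.038),"wsB":d(phi-np.pi/3,.038),"nsA":d(phi-np.pi/3,.052),"nsB":d(phi+np.pi/3,.052)}
    Rz=R.from_euler('z',psi).as_matrix()
    return {k:Rz@v+[X,Y,0] for k,v in s.items()}
def fit(obs,q0,hand="A",free=4,th=0.):
    q0=np.array(q0,float)
    def f(p):
        q=q0.copy();q[4-free:]=p
        m=model(q,th);r=[]
        for n,d,p,c in obs:
            n={"wide_slot":"ws"+hand,"narrow_slot":"ns"+hand}.get(n,n)
            r+=list((proj(d,m[n])-np.array(p)[::-1]*[512,384])*c)
        return r
    s=least_squares(f,q0[4-free:],loss="soft_l1",f_scale=2)
    q=q0.copy();q[4-free:]=s.x
    return q,s.cost,np.round(np.reshape(f(s.x),(-1,2)),1)
NAMES=["tray","pivot","lever","cap_centre","outlet","middle_slot","wide_slot","narrow_slot","post"]
def observe(cams,names=NAMES):
    obs=[]
    for c in cams:
        d=cam(c)
        for n in names:
            f=finder.spot_point(n,c)
            if f: obs.append((n,d,f[0]["point"],f[0]["conf"]))
    return obs
E
python3 - <<'E'
from h import *
o=observe(("scene","top"))
for h in "AB":
    b=min((fit(o,[.62,.1,0,p],h) for p in np.arange(0,6.2,.7)),key=lambda t:t[1])
    print(h,np.round(b[0],4),b[1]);
    if b[1]<200:
        for ob,r in zip(o,b[2]):print(ob[0],round(ob[3],2),r)
        m=model(b[0]);print({k:np.round(v,3) for k,v in m.items()})
s=ctrl.get_state();print(R.from_rotvec(s["tool_rot"]).as_matrix().round(3))
d=cam("wrist");T=np.array(d["pose"]);Tt=np.eye(4);Tt[:3,:3]=R.from_rotvec(s["tool_rot"]).as_matrix();Tt[:3,3]=s["position"]
print((np.linalg.inv(Tt)@T).round(3))
E
```

```text
A [ 0.6309  0.1007 -0.1361 -1.4468] 170.6490049366329
tray 0.9 [0.1 1.2]
pivot 0.84 [-0.2 -2.4]
lever 0.63 [-0.3 -1. ]
cap_centre 0.68 [-0.1 -1.7]
middle_slot 0.65 [ 0.4 -0.6]
wide_slot 0.78 [11.8  1.8]
narrow_slot 0.75 [-17.7  -2. ]
post 0.96 [ 1.1 -1.9]
tray 0.67 [ 0.1 -0.2]
pivot 0.88 [-0.  -1.8]
lever 0.78 [-1.6 -1.1]
cap_centre 0.85 [ 1.5 -0.2]
outlet 0.77 [ 1.4 -1.4]
middle_slot 0.55 [2.2 0.8]
wide_slot 0.93 [-20.9  -8.2]
narrow_slot 0.72 [22.3  4.8]
post 0.82 [-2.7  0.4]
{'tray': array([ 0.614, -0.023,  0.019]), 'pivot': array([0.631, 0.101, 0.14 ]), 'lever': array([0.479, 0.022, 0.209]), 'cap_centre': array([0.627, 0.074, 0.187]), 'outlet': array([0.622, 0.035, 0.164]), 'middle_slot': array([0.582, 0.075, 0.184]), 'post': array([0.691, 0.059, 0.213]), 'wsA': array([0.646, 0.102, 0.204]), 'wsB': array([0.646, 0.045, 0.172]), 'nsA': array([0.653, 0.034, 0.166]), 'nsB': array([0.653, 0.112, 0.211])}
B [ 0.6292  0.1031 -0.1157 -1.6294] 20.098087625398428
tray 0.9 [0.6 1.6]
pivot 0.84 [ 0.6 -2.6]
lever 0.63 [-0.4 -1. ]
cap_centre 0.68 [ 0.5 -1.8]
middle_slot 0.65 [ 2.3 -0.6]
wide_
[... 228 characters left out ...]
0.93 [ 0.2 -2.5]
narrow_slot 0.72 [ 0.4 -0. ]
post 0.82 [-0.5  1.6]
{'tray': array([ 0.615, -0.021,  0.019]), 'pivot': array([0.629, 0.103, 0.14 ]), 'lever': array([0.479, 0.022, 0.209]), 'cap_centre': array([0.626, 0.076, 0.187]), 'outlet': array([0.622, 0.037, 0.164]), 'middle_slot': array([0.581, 0.084, 0.188]), 'post': array([0.69 , 0.052, 0.207]), 'wsA': array([0.65 , 0.101, 0.203]), 'wsB': array([0.64 , 0.045, 0.17 ]), 'nsA': array([0.645, 0.034, 0.164]), 'nsB': array([0.659, 0.11 , 0.208])}
[[-0.973  0.231  0.   ]
 [ 0.231  0.973  0.   ]
 [-0.     0.    -1.   ]]
[[ 0.001 -0.959 -0.283  0.078]
 [ 1.     0.001 -0.     0.001]
 [ 0.001 -0.283  0.959 -0.14 ]
 [ 0.     0.     0.     1.   ]]
```

The wide slot is currently at the outlet, and the post is on the far side (phi −93°, so it has to turn +93°). The plan is to tilt the tool to the cap normal and cage the post loosely between the jaws. I'd then swing it round with a tool turn. A wrist-camera pose over the cap comes first.

```bash
cat >> h.py <<'E'
Q0=[.6292,.1031,-.1157,-1.6294]
def capR(q,th=0.):
    a=np.radians(30)+th
    z=np.array([0,-np.sin(a),np.cos(a)]);x=np.array([1.,0,0])
    return R.from_euler('z',q[2]).as_matrix()@np.c_[x,np.cross(z,x),z]
def toolR(q,ang,th=0.):  # tool z=-cap z, tool x radially outward at post angle ang (about cap z from +y)
    C=capR(q,th);r=C@[-np.sin(ang),np.cos(ang),0];z=-C[:,2]
    return np.c_[r,np.cross(z,r),z]
def plan(p,Rt,s=None,vmax=4.9):
    s=s or ctrl.get_state();R0=R.from_rotvec(s["tool_rot"]).as_matrix()
    d=R0.T@(np.asarray(p)-s["position"])*100
    w=np.degrees(R.from_matrix(R0.T@Rt).as_rotvec())
    n=max(1,int(np.ceil(np.linalg.norm(d)/vmax)));m=max(1,int(np.ceil(np.linalg.norm(w)/8.3)))
    print("shift cm",d.round(2),"x",n,(d/n).round(2),"| turn deg",w.round(1),"x",m,(w/m).round(2))
E
python3 - <<'E'
from h import *
C=capR(Q0);p=model(Q0)["cap_centre"]+.14*C[:,2];print(p)
s=ctrl.get_state()
Rt=toolR(Q0,-1.6294);plan(p,Rt)
# yaw part and tilt part separately
Rd=R.from_euler('z',Q0[2]).as_matrix()@np.array([[1,0,0],[0,-1,0],[0,0,-1]])
plan(p,Rd); R0=R.from_rotvec(s["tool_rot"]).as_matrix()
print(np.degrees(R.from_matrix(Rd.T@Rt).as_rotvec()))
E
```

```text
[0.61800212 0.00674852 0.30800893]
shift cm [-59.97 -50.09  -6.34] x 16 [-3.75 -3.13 -0.4 ] | turn deg [  4.   45.6 170.7] x 22 [0.18 2.07 7.76]
shift cm [-59.97 -50.09  -6.34] x 16 [-3.75 -3.13 -0.4 ] | turn deg [  0.   -0.  173.3] x 21 [ 0.   -0.    8.25]
[29.99133431 -0.87905278  3.28066962]
```

```bash
python3 -m jog '[[[0,0,-4.5,0,0,0,3],[0,0,-4.5,0,0,0,3],[-3,-2.5,-2,0,0,0,3],[-3.8,-3.2,0,0,0,0,3],[-3.8,-3.2,0,0,0,0,3],[-3.8,-3.2,0,0,0,0,3],[-3.8,-3.2,0,0,0,0,3],[-3.8,-3.2,0,0,0,0,3],[-3.8,-3.2,0,0,0,0,3],[-3.8,-3.2,0,0,0,0,3],[-3.8,-3.2,0,0,0,0,3],[-3.8,-3.2,0,0,0,0,3]]]'
python3 -m jog '[[[-3.8,-3.2,0,0,0,0,3],[-3.8,-3.2,0,0,0,0,3],[-3.8,-3.2,0,0,0,0,3],[-3.8,-3.2,0,0,0,0,3],[-3.8,-3.2,0,0,0,0,3],[-3.8,-3.2,0,0,0,0,3],[0,0,0,0,0,8.5,3],[0,0,0,0,0,8.5,3],[0,0,0,0,0,8.5,3],[0,0,0,0,0,8.5,3],[0,0,0,0,0,8.5,3],[0,0,0,0,0,8.5,3]]]'
python3 -m jog '[[[0,0,0,0,0,8.5,3],[0,0,0,0,0,8.5,3],[0,0,0,0,0,8.5,3],[0,0,0,0,0,8.5,3],[0,0,0,0,0,8.5,3],[0,0,0,0,0,8.5,3],[0,0,0,0,0,8.5,3],[0,0,0,0,0,8.5,3]]]'
python3 - <<'E'
from h import *
C=capR(Q0);p=model(Q0)["cap_centre"]+.14*C[:,2];plan(p,toolR(Q0,-1.6294));s=ctrl.get_state();print(s["joint_positions"])
E
```

```text
time: 4.0
position: [0.4406, 0.2402, 0.355]
tool_rot: [0.365, 3.12, 0.002]
ft_force: [0.4, -0.6, 0.1]
grip_width: 0.345
time: 5.2
position: [0.6173, 0.0028, 0.3546]
tool_rot: [1.681, 2.654, 0.0]
ft_force: [-0.9, -0.3, -0.0]
grip_width: 0.342
time: 6.0
position: [0.6173, 0.0028, 0.3546]
tool_rot: [-2.877, -1.261, -0.0]
ft_force: [-0.2, 0.3, 0.4]
grip_width: 0.341
shift cm [ 0.34 -0.21  4.66] x 1 [ 0.34 -0.21  4.66] | turn deg [28.3 13.3 56. ] x 8 [3.53 1.67 6.99]
[-0.72729911  0.2871828   0.87164474  1.38118152 -0.21881567  1.57236612
 -0.62148575]
```

```bash
python3 -m jog '[[[0,0,0,3.5,1.7,7,3],[0,0,0,3.5,1.7,7,3],[0,0,0,3.5,1.7,7,3],[0,0,0,3.5,1.7,7,3],[0,0,0,3.5,1.7,7,3],[0,0,0,3.5,1.7,7,3],[0,0,0,3.5,1.7,7,3],[0,0,0,3.5,1.7,7,3]]]'
python3 - <<'E'
from h import *
o=observe(("wrist",),["cap_centre","outlet","middle_slot","wide_slot","narrow_slot","post","pivot","lever"])
cv2.imwrite("pics/w1.png",o[0][1]["frame"][...,::-1])
m=model(Q0);mm=dict(m,wide_slot=m["wsB"],narrow_slot=m["nsB"])
for n,d,p,c in o: print(n,round(c,2),np.round(np.array(p)[::-1]*[512,384]),proj(d,mm[n]).round())
q,c,r=fit(o,Q0,"B",free=1);print(q,c)
o2=observe(("top",),["cap_centre","lever","tray","post"])
q,c,r=fit(o+o2,Q0,"B");print(q,c,r.tolist())
s=ctrl.get_state();print(s["time"],s["joint_positions"],s["position"]);plan(model(q)["post"]+.03*capR(q)[:,2],toolR(q,q[3]))
E
```

```text
time: 6.8
position: [0.6175, 0.0024, 0.3546]
tool_rot: [-2.609, 0.228, -0.026]
ft_force: [1.0, -0.6, 0.6]
grip_width: 0.346
cap_centre 0.63 [272. 172.] [273. 171.]
outlet 0.97 [315. 170.] [315. 169.]
middle_slot 0.77 [274. 210.] [272. 211.]
narrow_slot 0.9 [232. 142.] [231. 147.]
post 0.97 [281. 106.] [276. 109.]
pivot 0.87 [270. 158.] [271. 161.]
lever 0.53 [302. 168.] [330. 312.]
[ 0.6292      0.1031     -0.1157     -1.69990315] 190.0087337284612
[ 0.63875868  0.10084548 -0.30387425 -1.51613458] 253.74316755667917 [[0.6, -3.0], [-0.1, 1.6], [-2.9, -3.9], [0.3, -0.4], [-0.9, 1.6], [1.1, -3.5], [1.9, 74.9], [0.8, -2.7], [9.0, 30.4], [-2.3, 6.7], [-0.5, -1.6]]
7.5 [-0.52239462  0.33163361  0.97473306  1.45938282 -0.76694311  1.66406065
 -1.29590717] [0.61735273 0.00286012 0.35456855]
shift cm [ 6.6   2.34 12.02] x 3 [2.2  0.78 4.01] | turn deg [0.1 5.2 3.2] x 1 [0.12 5.24 3.23]
```

View pics/w1.png

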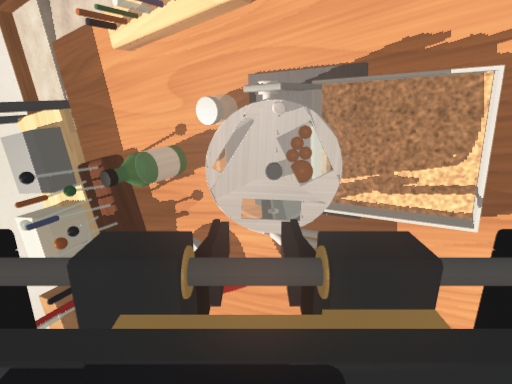

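The wrist view shows the cap centred at (273,170), the post at (279,107) and five marbles at (300,155) by the wide slot. The pose fit agrees within about 3 mm; the "lever" report at (302,168) is bogus. Next I approach the post with open jaws.

```bash
sed -i 's/^Q0=.*/Q0=[.6292,.1031,-.1157,-1.675]/' h.py
python3 - <<'E'
from h import *
s=ctrl.get_state();C=capR(Q0);m=model(Q0)
Rt=toolR(Q0,Q0[3]);plan(m["post"]+.033*C[:,2],Rt)
print(.029*100)
E
```

```text
shift cm [ 6.68  2.3  12.35] x 3 [2.23 0.77 4.12] | turn deg [ 0.1 -0.1  3. ] x 1 [ 0.13 -0.15  2.99]
2.9000000000000004
```

```bash
python3 -m jog '[[[2.2,0.8,3,0,0,3,4],[2.2,0.8,4,0,0,0,4],[2.3,0.7,4.3,0,0,0,4],[0,0,1,0,0,0,4]]]'
python3 - <<'E'
from h import *
o=observe(("wrist",),["post","cap_centre"])
cv2.imwrite("pics/w2.png",o[0][1]["frame"][...,::-1]) if o else 0
for n,d,p,c in o: print(n,round(c,2),np.round(np.array(p)[::-1]*[512,384]),proj(d,model(Q0)[n]).round())
plan(model(Q0)["post"]+.004*capR(Q0)[:,2],toolR(Q0,Q0[3]))
s=ctrl.get_state();print(s["joint_positions"])
E
```

```text
time: 7.9
position: [0.6855, 0.034, 0.2267]
tool_rot: [-2.606, 0.289, 0.005]
ft_force: [-0.6, -0.1, 0.1]
grip_width: 0.457
post 0.76 [252. 229.] [249. 231.]
cap_centre 0.9 [247. 298.] [250. 298.]
shift cm [ 0.09 -0.26  2.98] x 1 [ 0.09 -0.26  2.98] | turn deg [ 0.1 -0.1 -0. ] x 1 [ 0.13 -0.11 -0.05]
[-0.46283051  0.54338788  0.90073051  1.46943943 -0.91711072  1.53410465
 -1.25685671]
```

View pics/w2.png

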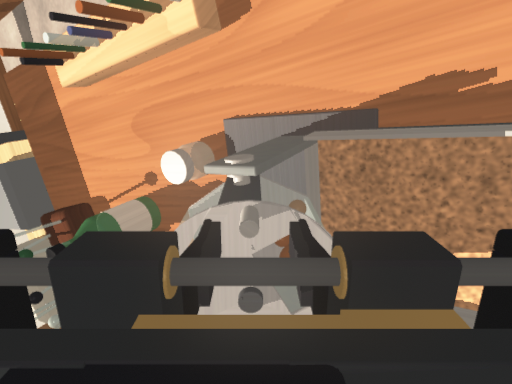

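The post sits between the jaws at (249,220). I'll descend, close to about 2.2 cm, and swing in 4° steps.

```bash
python3 -m jog '[[[0.1,-0.2,1.4,0,0,0,4],[0,0,1.5,0,0,0,4],[0,0,0,0,0,0,2.2],[0,0,0,0,0,0,2.2],[0,0,0,0,0,0,2.2],[0,0,0,0,0,0,2.2]]]' 5
python3 -m jog '[[[0,-0.46,0,0,0,-4,2.2],[0,-0.46,0,0,0,-4,2.2],[0,-0.46,0,0,0,-4,2.2],[0,-0.46,0,0,0,-4,2.2]]]'
python3 - <<'E'
from h import *
s=ctrl.get_state();C=capR(Q0)
p=C.T@(s["position"]-model(Q0)["cap_centre"]);T=R.from_rotvec(s["tool_rot"]).as_matrix();r=C.T@T[:,0]
print(p*1000,"ang",np.degrees(np.arctan2(-p[0],p[1])),"tool ang",np.degrees(np.arctan2(-r[0],r[1])))
E
```

```text
time: 8.65
position: [0.6894, 0.0465, 0.2102]
tool_rot: [-2.604, 0.29, -0.009]
ft_force: [0.0, -1.0, -0.5]
grip_width: 0.262
time: 9.05
position: [0.691, 0.0617, 0.2187]
tool_rot: [-2.624, -0.078, -0.106]
ft_force: [-0.1, -0.9, -0.8]
grip_width: 0.255
[66.15871263  9.88925184 31.20770667] ang -81.4985040092334 tool ang -79.91168440210808
```

```bash
python3 -m jog '[[[0,-0.46,0,0,0,-4,2.2],[-0.02,-0.46,0,0,0,-4,2.2],[-0.02,-0.46,0,0,0,-4,2.2],[-0.02,-0.46,0,0,0,-4,2.2],[-0.02,-0.46,0,0,0,-4,2.2],[-0.02,-0.46,0,0,0,-4,2.2],[-0.02,-0.46,0,0,0,-4,2.2],[-0.02,-0.46,0,0,0,-4,2.2],[-0.02,-0.46,0,0,0,-4,2.2],[-0.02,-0.46,0,0,0,-4,2.2],[-0.02,-0.46,0,0,0,-4,2.2],[-0.02,-0.46,0,0,0,-4,2.2]]]'
python3 -m jog '[[[-0.02,-0.46,0,0,0,-4,2.2],[-0.02,-0.46,0,0,0,-4,2.2],[-0.02,-0.46,0,0,0,-4,2.2],[-0.02,-0.46,0,0,0,-4,2.2],[-0.02,-0.46,0,0,0,-4,2.2],[-0.02,-0.46,0,0,0,-4,2.2],[-0.02,-0.46,0,0,0,-4,2.2],[0,0,0,0,0,0,2.2]]]'
python3 - <<'E'
from h import *
o=observe(("top",),["post","cap_centre","middle_slot"])
f=o[0][1]["frame"][90:220,190:380,::-1];cv2.imwrite("pics/t3.png",cv2.resize(f,None,fx=3,fy=3,interpolation=2))
q=[*Q0[:3],0];m=model(q)
for n,d,p,c in o: print(n,round(c,2),np.round(np.array(p)[::-1]*[512,384]),proj(d,m[n]).round())
s=ctrl.get_state();C=capR(Q0)
p=C.T@(s["position"]-m["cap_centre"]);T=R.from_rotvec(s["tool_rot"]).as_matrix();r=C.T@T[:,0]
print(p*1000,"ang",np.degrees(np.arctan2(-p[0],p[1])),"tool ang",np.degrees(np.arctan2(-r[0],r[1])))
plan(m["post"]+.004*C[:,2],toolR(q,0))
E
```

```text
time: 10.25
position: [0.6661, 0.1037, 0.2411]
tool_rot: [-2.413, -1.162, -0.388]
ft_force: [1.3, -0.9, -0.6]
grip_width: 0.253
time: 11.05
position: [0.6362, 0.1159, 0.2461]
tool_rot: [-2.105, -1.745, -0.532]
ft_force: [-0.4, 0.7, 0.5]
grip_width: 0.252
post 0.76 [244. 138.] [243. 141.]
cap_centre 0.61 [263. 150.] [261. 149.]
middle_slot 0.51 [276. 155.] [277. 153.]
[ 5.67306268 64.46842598 30.45936453] ang -5.028933528840835 tool ang -4.099765215034434
shift cm [ 0.11 -0.58  0.04] x 1 [ 0.11 -0.58  0.04] | turn deg [ 0.2  0.1 -4.1] x 1 [ 0.16  0.13 -4.1 ]
```

View pics/t3.png

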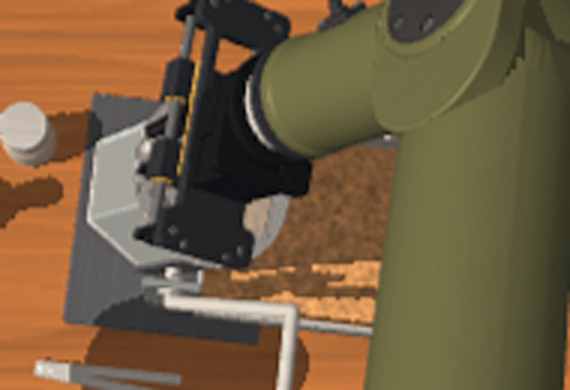

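The top crop shows the gripper over the high side, with the post (about (150,150) in the crop) still between the jaws. I'll finish the turn, centre the post with a light pinch, release and back off.

```bash
python3 -m jog '[[[0.1,-0.58,0,0,0,-4,2.2],[0,0,0,0,0,0,0.8],[0,0,0,0,0,0,0.8],[0,0,0,0,0,0,0.8],[0,0,0,0,0,0,0.8]]]' 3
python3 -m jog '[[[0,0,0,0,0,0,3],[0,0,0,0,0,0,4],[0,0,0,0,0,0,4],[0,0,-3,0,0,0,4],[0,0,-4,0,0,0,4],[0,0,-4,0,0,0,4],[0,0,0,0,0,0,4]]]' 3
python3 - <<'E'
from h import *
o=observe(("wrist",),["cap_centre","outlet","middle_slot","narrow_slot","wide_slot","post"])
cv2.imwrite("pics/w4.png",o[0][1]["frame"][...,::-1])
q=[*Q0[:3],0];m=model(q);mm=dict(m,wide_slot=m["wsB"],narrow_slot=m["nsB"])
for n,d,p,c in o: print(n,round(c,2),np.round(np.array(p)[::-1]*[512,384]),proj(d,mm[n]).round())
q,c,r=fit(o,q,"B",free=1);print(np.degrees(q[3]),c)
E
```

```text
time: 11.75
position: [0.6311, 0.1181, 0.2462]
tool_rot: [-2.051, -1.823, -0.549]
ft_force: [1.0, -1.5, 0.7]
grip_width: 0.134
time: 12.45
position: [0.6259, 0.0593, 0.3471]
tool_rot: [-2.057, -1.825, -0.56]
ft_force: [-0.0, -0.1, 0.6]
grip_width: 0.454
cap_centre 0.83 [251. 243.] [251. 242.]
outlet 0.7 [254. 281.] [251. 280.]
middle_slot 0.75 [258. 278.] [251. 280.]
narrow_slot 0.65 [210. 217.] [207. 218.]
post 0.9 [252. 186.] [251. 188.]
-0.09664256088227809 13.58608601614038
```

View pics/w4.png

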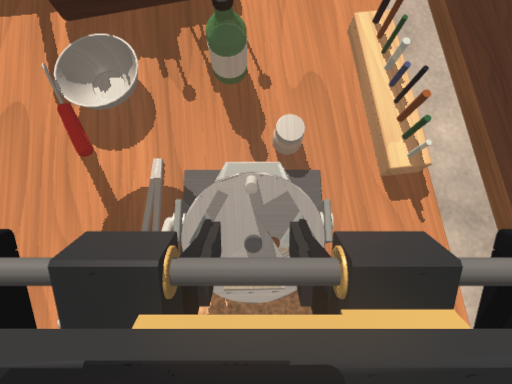

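The wrist view confirms the setting. The post at (251,184) and cap centre (253,243) line up with the slope, the blank lies between, and the fitted angle is about 0°. Next is the lever.

```bash
cat >> h.py <<'E'
def lev(th,x=-.150):
    l=np.radians(35)-th
    Rz=R.from_euler('z',Q0[2]).as_matrix()
    return Rz@[x,-.12*np.cos(l),.14+.12*np.sin(l)+.006+.022]+[Q0[0],Q0[1],0]
RL=R.from_euler('z',Q0[2]).as_matrix()@np.diag([1.,-1,-1])
E
python3 - <<'E'
from h import *
plan(lev(0)+[0,0,.08],RL)
t=np.arange(0,1.41,.05);l=np.radians(35)-t
y=-12*np.cos(l);z=12*np.sin(l)
print(np.c_[-np.diff(y),-np.diff(z)].round(2).tolist())
print(ctrl.get_state()["joint_positions"])
E
```

```text
shift cm [ -6.33 -14.88  -0.96] x 4 [-1.58 -3.72 -0.24] | turn deg [-23.4 -23.4  87.8] x 12 [-1.95 -1.95  7.31]
[[0.33, 0.5], [0.31, 0.52], [0.28, 0.53], [0.25, 0.54], [0.23, 0.56], [0.2, 0.57], [0.17, 0.58], [0.14, 0.58], [0.11, 0.59], [0.08, 0.59], [0.05, 0.6], [0.02, 0.6], [-0.01, 0.6], [-0.04, 0.6], [-0.07, 0.6], [-0.1, 0.59], [-0.13, 0.59], [-0.16, 0.58], [-0.19, 0.57], [-0.21, 0.56], [-0.24, 0.55], [-0.27, 0.54], [-0.3, 0.52], [-0.32, 0.51], [-0.35, 0.49], [-0.37, 0.47], [-0.39, 0.45], [-0.42, 0.43]]
[-0.45131154  0.2606222   0.71487066  1.49596796 -0.68590694  1.54028836
  0.19204014]
```

```bash
python3 -m jog '[[[-1.6,-3.7,-0.6,0,0,0,0],[-1.6,-3.7,-0.6,0,0,0,0],[-1.6,-3.7,-0.6,0,0,0,0],[-1.6,-3.7,-0.6,0,0,0,0]]]' 10
python3 -m jog '[[[0,0,0,-1.95,-1.95,7.3,0],[0,0,0,-1.95,-1.95,7.3,0],[0,0,0,-1.95,-1.95,7.3,0],[0,0,0,-1.95,-1.95,7.3,0],[0,0,0,-1.95,-1.95,7.3,0],[0,0,0,-1.95,-1.95,7.3,0],[0,0,0,-1.95,-1.95,7.3,0],[0,0,0,-1.95,-1.95,7.3,0],[0,0,0,-1.95,-1.95,7.3,0],[0,0,0,-1.95,-1.95,7.3,0],[0,0,0,-1.95,-1.95,7.3,0],[0,0,0,-1.95,-1.95,7.3,0]]]'
python3 - <<'E'
from h import *
o=observe(("scene","top"),["lever"])
for n,d,p,c in o: print(n,round(c,2),np.round(np.array(p)[::-1]*[512,384]),proj(d,model(Q0)[n]).round())
cv2.imwrite("pics/s5.png",np.vstack([cv2.resize(d["frame"][a:b,e:f,::-1],None,fx=3,fy=3) for d,(a,b,e,f) in zip([o[0][1],o[-1][1]],[(130,230,160,330)]*2)]))
plan(lev(0)+[0,0,.01],RL)
print(ctrl.get_state()["joint_positions"])
E
```

```text
time: 13.2
position: [0.4675, 0.0142, 0.3289]
tool_rot: [-2.049, -1.825, -0.546]
ft_force: [-0.2, -1.3, 1.4]
grip_width: 0.184
time: 14.4
position: [0.4688, 0.0149, 0.3295]
tool_rot: [3.135, -0.185, 0.001]
ft_force: [0.3, 0.2, -0.1]
grip_width: 0.004
lever 0.82 [227. 176.] [227. 173.]
lever 0.45 [161. 269.] [285. 208.]
shift cm [-0.13 -0.84  8.26] x 2 [-0.07 -0.42  4.13] | turn deg [-0.  -0.1  0.3] x 1 [-0.01 -0.12  0.28]
[-0.36225256 -0.10714524  0.25300755  1.7492192   0.02709303  1.49413409
 -1.79422395]
```

View pics/s5.png

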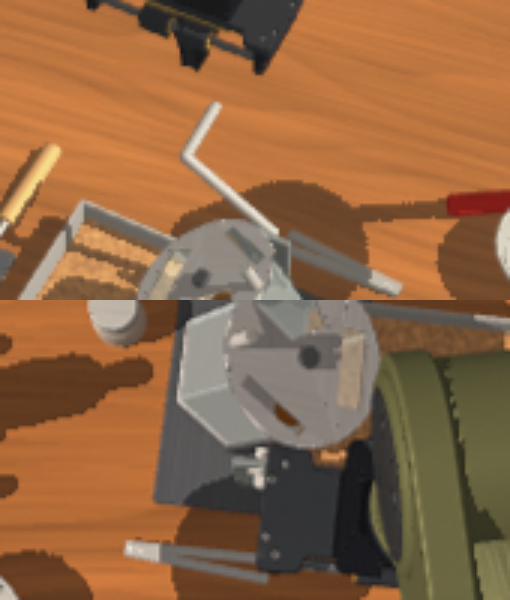

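The scene crop shows the lever bar midpoint at about (202,130) in the crop, which matches the model. The top crop shows the post opposite the slot at the outlet. Now I go down to the bar and press.

```bash
python3 -m jog '[[[-0.1,-0.4,4,0,0,0,0],[0,-0.4,3,0,0,0,0],[0,0,1.2,0,0,0,0],[0,0,0.5,0,0,0,0],[0,0,0.5,0,0,0,0]]]'
python3 -m jog '[[[0,0.33,0.5,0,0,0,0],[0,0.31,0.52,0,0,0,0],[0,0.28,0.53,0,0,0,0],[0,0.25,0.54,0,0,0,0],[0,0.23,0.56,0,0,0,0],[0,0.2,0.57,0,0,0,0]]]'
python3 -m jog '[[[0,0.17,0.58,0,0,0,0],[0,0.14,0.58,0,0,0,0],[0,0.11,0.59,0,0,0,0],[0,0.08,0.59,0,0,0,0],[0,0.05,0.6,0,0,0,0],[0,0.02,0.6,0,0,0,0]]]'
python3 - <<'E'
from h import *
print((ctrl.get_state()["position"]-lev(.6))*1000)
E
```

```text
time: 15.1
position: [0.4701, 0.0218, 0.239]
tool_rot: [-3.136, 0.179, -0.008]
ft_force: [0.7, -0.2, 0.8]
grip_width: 0.007
time: 15.7
position: [0.4682, 0.0045, 0.2068]
tool_rot: [3.135, -0.181, 0.007]
ft_force: [-2.0, -2.7, 5.2]
grip_width: 0.008
time: 16.3
position: [0.468, -0.0015, 0.1713]
tool_rot: [3.135, -0.182, 0.008]
ft_force: [-1.5, -2.6, 5.5]
grip_width: 0.004
[ 1.68688008 -2.70496525  2.04003791]
```

```bash
python3 -m jog '[[[0,-0.01,0.6,0,0,0,0],[0,-0.04,0.6,0,0,0,0],[0,-0.07,0.6,0,0,0,0],[0,-0.1,0.59,0,0,0,0],[0,-0.13,0.59,0,0,0,0],[0,-0.16,0.58,0,0,0,0],[0,-0.19,0.57,0,0,0,0]]]'
python3 -m jog '[[[0,-0.21,0.56,0,0,0,0],[0,-0.24,0.55,0,0,0,0],[0,-0.27,0.54,0,0,0,0],[0,-0.3,0.52,0,0,0,0],[0,-0.32,0.51,0,0,0,0],[0,-0.35,0.49,0,0,0,0],[0,-0.37,0.47,0,0,0,0],[0,0,0,0,0,0,0],[0,0,0,0,0,0,0]]]'
python3 - <<'E'
from h import *
print((ctrl.get_state()["position"]-lev(1.3))*1000)
for c in("scene","top"):
    d=cam(c)
    for n in("small1","large"):
        for f in finder.trace(n,c): print(c,n,round(f["conf"],2),np.round(np.array(f["point"])[::-1]*[512,384]),f["region"].sum(),np.round(atz(*ray(d,f["point"]),.028),3))
    f=d["frame"][110:230,170:340,::-1];cv2.imwrite(f"pics/{c}6.png",cv2.resize(f,None,fx=3.5,fy=3.5))
a=cv2.imread("pics/scene6.png");b=cv2.imread("pics/top6.png");cv2.imwrite("pics/st6.png",cv2.resize(np.hstack([a,b]),(800,283)))
E
```

```text
time: 17.0
position: [0.4691, 0.0056, 0.13]
tool_rot: [3.135, -0.181, 0.008]
ft_force: [-0.7, -2.0, 6.6]
grip_width: 0.007
time: 17.9
position: [0.4717, 0.0265, 0.0937]
tool_rot: [3.135, -0.18, 0.008]
ft_force: [-0.5, -2.8, 5.3]
grip_width: 0.008
[ 2.140085   -1.87647266  1.96406926]
scene small1 0.21 [321. 197.] 208 [0.358 0.305 0.028]
```

View pics/st6.png

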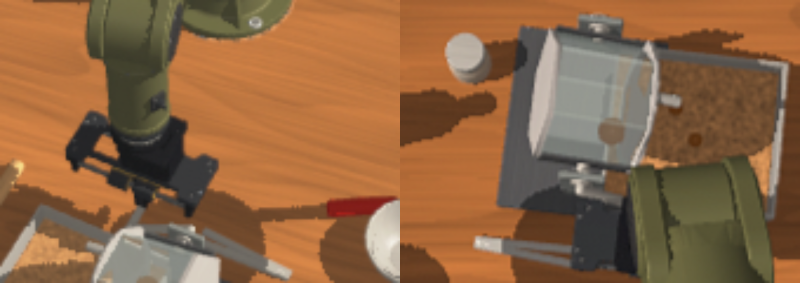

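The drum is tipped. In the top crop small marbles are in the tray at (675,108) and (694,140), and the large one is inside at (612,130). I'll finish the tip and rock.

```bash
python3 -m jog '[[[0,-0.35,0.42,0,0,0,0],[0,-0.2,0.25,0,0,0,0],[0,0,0,0,0,0,0],[0,0,0,0,0,0,0],[0,0,0,0,0,0,0]]]'
python3 -m jog '[[[0,0.8,-1.1,0,0,0,0],[0,0.7,-1.1,0,0,0,0],[0,0.6,-1.1,0,0,0,0],[0,0,0,0,0,0,0],[0,-0.6,1.1,0,0,0,0],[0,-0.7,1.1,0,0,0,0],[0,-0.8,1.1,0,0,0,0],[0,0,0,0,0,0,0],[0,0,0,0,0,0,0],[0,0,0,0,0,0,0]]]'
python3 - <<'E'
from h import *
d=cam("top");f=d["frame"][110:220,210:340,::-1];cv2.imwrite("pics/t7.png",cv2.resize(f,None,fx=5,fy=5,interpolation=2))
E
```

```text
time: 18.7
position: [0.4723, 0.0319, 0.0871]
tool_rot: [3.135, -0.181, 0.008]
ft_force: [-0.9, -2.6, 6.1]
grip_width: 0.004
time: 19.7
position: [0.4724, 0.0324, 0.0878]
tool_rot: [3.136, -0.18, 0.008]
ft_force: [0.4, -1.6, 7.0]
grip_width: 0.009
```

View pics/t7.png

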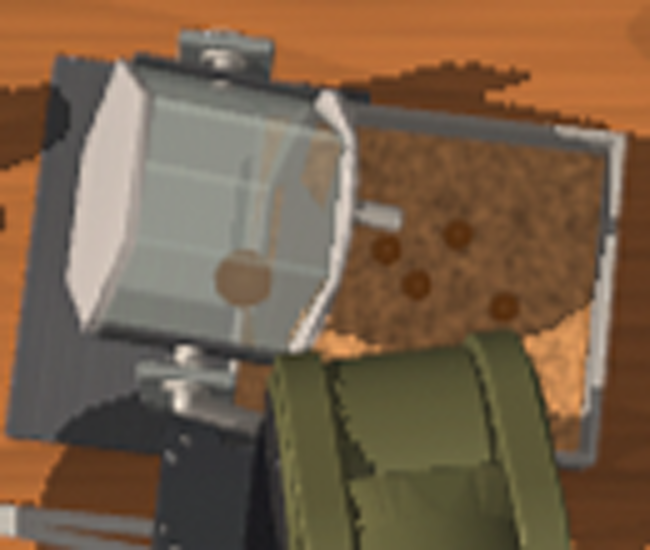

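All four small marbles are in the tray, at (385,248), (417,285), (457,235) and (503,307). The large one is in the drum at (243,278). I let the drum back gently along the arc.

```bash
python3 -m jog '[[[0,0.72,-0.85,0,0,0,0],[0,0.72,-0.96,0,0,0,0],[0,0.62,-1.03,0,0,0,0],[0,0.51,-1.09,0,0,0,0],[0,0.4,-1.13,0,0,0,0],[0,0.29,-1.17,0,0,0,0],[0,0.17,-1.19,0,0,0,0],[0,0.05,-1.2,0,0,0,0],[0,-0.07,-1.2,0,0,0,0],[0,-0.19,-1.18,0,0,0,0],[0,-0.31,-1.16,0,0,0,0],[0,-0.43,-1.13,0,0,0,0]]]'
python3 -m jog '[[[0,-0.5,-1.1,0,0,0,0],[0,-0.6,-1,0,0,0,0],[0,0,-0.5,0,0,0,0],[0,0,-1,0,0,0,0],[0,0,-4,0,0,0,0],[0,0,-4,0,0,0,0],[0,3,-4,0,0,0,0],[-1,4,-1,0,0,0,0],[0,4,0,0,0,0,0],[0,4,0,0,0,0,0],[0,4,0,0,0,0,0],[0,0,0,0,0,0,0]]]'
python3 - <<'E'
from h import *
d=cam("top");e=cam("scene")
a=cv2.resize(d["frame"][95:235,180:370,::-1],(570,420));b=cv2.resize(e["frame"][120:310,90:360,::-1],None,fx=2.,fy=2.)
cv2.imwrite("pics/f8.png",a);cv2.imwrite("pics/f8s.png",b)
o=observe(("top","scene"),["post","middle_slot","lever","cap_centre","pot","tweezers","paddle"])
m=model([*Q0[:3],0])
for n,d,p,c in o: print(n,round(c,2),np.round(np.array(p)[::-1]*[512,384]),proj(d,m[n]).round() if n in m else "")
E
```

```text
time: 20.95
position: [0.4678, 0.0091, 0.2197]
tool_rot: [3.136, -0.18, 0.004]
ft_force: [0.9, 1.7, 3.4]
grip_width: 0.005
time: 22.15
position: [0.4347, -0.1748, 0.385]
tool_rot: [3.133, -0.198, 0.003]
ft_force: [-0.9, 0.2, 0.3]
grip_width: 0.007
post 0.64 [243. 144.] [243. 141.]
middle_slot 0.97 [278. 154.] [277. 153.]
lever 0.93 [288. 209.] [285. 208.]
cap_centre 0.5 [311. 173.] [261. 149.]
pot 0.69 [244. 142.] 
tweezers 0.59 [229. 214.] 
paddle 0.63 [352. 183.] 
post 0.69 [241. 217.] [241. 219.]
middle_slot 0.95 [212. 225.] [216. 221.]
lever 0.91 [224. 177.] [227. 173.]
cap_centre 0.56 [227. 224.] [228. 223.]
pot 0.85 [274. 289.] 
tweezers 0.54 [273. 219.] 
paddle 0.92 [162. 212.]
```

View pics/f8.png

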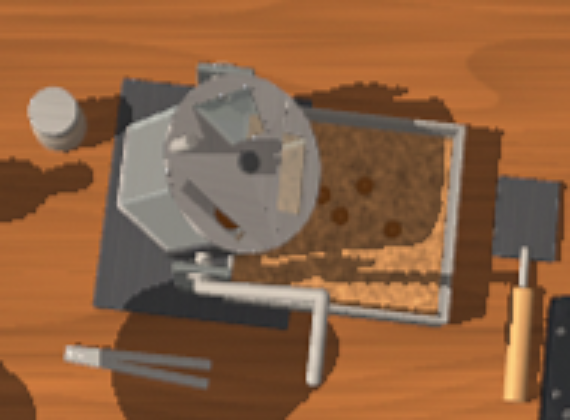

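View pics/f8s.png

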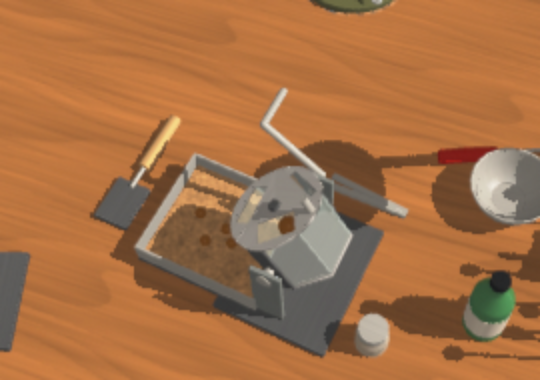

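The final views show everything as asked. The drum is at rest, the large marble is inside it, all four small ones are in the tray, and the other things are undisturbed.

```bash
python3 -c "
from bench import close_job
print(close_job())"
```

```text
the job is handed in; nothing more can be done
None
```

The marbles are sorted: all four small ones lie in the tray, the large one is still in the drum, and the job is handed in. I turned the cap about 96° by its post until the middle slot was at the outlet. Then I pressed the lever, rocked the drum once, and let it back slowly to rest.

- **Order and slot:** the slot was set before any tipping. The wrist camera put the cap within about 1° of square by the overall fit. The single middle-slot reading was about 7 px to one side.
- **Forces and time:** force readings at the lever stayed around 7 N, and the arm clock read about 23 s at hand-in.
- **Final pictures:** the top and scene views show the drum and lever back at rest and the pot, tweezers, paddle, bowl and flask where they were. The arm is raised clear.
- **Checks that disagreed:** the networks gave a few false reports, which I overruled from the pictures. These were the lever in one wrist and one top view, and the cap centre in the last top view. They also found almost none of the marbles, so I counted those by eye.

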